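# Fill the mandarin jar

## Task

Fill the glass jar with the three mandarins: slide the blue shutter of the filling tray fully open, push the mandarins along their lanes one at a time until each drops through the narrow opening into the jar, without lifting any of them off the tray, then slide the shutter fully shut again. Leave the other things on the worktop alone.

Things in the scene. Friction and masses are not known exactly. Their poses are not given: they have to be found in the camera images.
- filler: Deep clear glass jar on the worktop (inner diameter 96 mm, floor 6 mm thick), with a white round filling tray (radius 161 mm, level, on three legs) fixed round its neck; stands elsewhere and turned otherwise each time. Origin under the jar's centre on the worktop. The shutter opens towards its -y; the lanes run outwards from the opening at 40, 100 and 160 degrees from its +x towards its +y.
- neck (a point): Centre of the round opening in the filling tray, on the tray's upper face (205 mm above the worktop; the tray's outer rim stands 5 mm higher). The opening is 74 mm wide and leads straight down through the 76 mm wide neck into the jar. Axes as those of the jar and tray.
- shutter (a joint): Blue flat sliding shutter on top of the tray over the opening: 0 = shut (opening wholly covered), 0.080 m = fully open (end stop). It slides along the tray's -y to open, needs about 2 N, and stays where it is left. Starts shut or nearly shut. Plate 84 x 94 x 4 mm, between two 10 mm high guide rails.
- shutter_tab (a point): Middle of the upright blue tab of the shutter. Tab: 44 mm wide (along x), 8 mm thick (along y, the sliding direction), rising 38 mm above the tray's face; this point is 28 mm above the tray's face. It moves with the shutter, lies 52 mm from the opening's centre when shut and 132 mm when fully open. It can be pushed from either side by shut fingers, or pinched.
- lane_a: Lane A on the tray: two straight aluminium guide walls 20 mm high, 66 mm apart inside, 68 to 148 mm from the opening's centre. Origin at the centre of the opening on the tray's face; its x axis points outwards along the middle of the lane, at 40 degrees from the tray's +x axis. Open at both ends. Fixed to the tray. A mandarin lies in it at the start.
- lane_b: Lane B on the tray: two straight aluminium guide walls 20 mm high, 66 mm apart inside, 68 to 148 mm from the opening's centre. Origin at the centre of the opening on the tray's face; its x axis points outwards along the middle of the lane, at 100 degrees from the tray's +x axis. Open at both ends. Fixed to the tray. A mandarin lies in it at the start.
- lane_c: Lane C on the tray: two straight aluminium guide walls 20 mm high, 66 mm apart inside, 68 to 148 mm from the opening's centre. Origin at the centre of the opening on the tray's face; its x axis points outwards along the middle of the lane, at 160 degrees from the tray's +x axis. Open at both ends. Fixed to the tray. A mandarin lies in it at the start.
- mandarin_1_center (a point): Centre of the whole orange mandarin that starts in lane A: 58 mm across, 53 mm high, about 80 g, rolls easily. At the start its centre is 26.5 mm above the tray's face and 80 to 104 mm from the opening's centre.
- mandarin_2_center (a point): Centre of the whole orange mandarin that starts in lane B: 58 mm across, 53 mm high, about 80 g, rolls easily. At the start its centre is 26.5 mm above the tray's face and 80 to 104 mm from the opening's centre.
- mandarin_3_center (a point): Centre of the whole orange mandarin that starts in lane C: 58 mm across, 53 mm high, about 80 g, rolls easily. At the start its centre is 26.5 mm above the tray's face and 80 to 104 mm from the opening's centre.
- mug_center (a point): Half-way up the cream mug with handle, 88x127x102 mm, standing on the worktop left of the tray; a bystander, to be left alone.
- honey_jar_center (a point): Half-way up the jar with orange lid, 58 mm wide, 118 mm high, on the worktop left of the tray; a bystander, to be left alone.
- salt_shaker_center (a point): Half-way up the salt shaker, 44 mm wide, 90 mm high, on the worktop right of the tray; a bystander, to be left alone.
- pepper_mill_center (a point): Half-way up the wooden pepper mill, 58 mm wide, 165 mm high, on the worktop to the right behind the tray; a bystander, to be left alone.
Not all that is in view belongs to the job. Leave any green look-alike of the part that bears mandarin_3_center alone. Leave any green look-alike of the part that bears mandarin_1_center alone.

How it is judged:
By the outcome, as a careful person would: the job done as asked, in the order asked, and still so for the second after the job is handed in, with the robot touching nothing.
It also fails if it takes over 64 s, if anything falls off the work surface, if the arm or the gripper's body presses on something with over 40 N, if the wrist force passes 120 N, or if a joint passes its speed limit or range.

## Robot

A 6-joint arm with a two-finger parallel gripper is mounted at the origin on a cart in front of the work surface, level with it; the furniture and walls round the work are solid. World frame = base frame: x ahead of the robot, y to its left, z up, the work surface at z = 0. Lengths are in mm, angles in rad, forces in N, time in s.
With the tool pointing down it reaches from about 350 to 1000 mm from the base axis. Payload 7.1 kg.
Tool frame: the origin (TCP) lies at the very end of the fingers, on their centre line; the grasp point (between the pads) lies 19 mm behind it; z points along the fingers, y is the line along which they close (so a half turn about z gives the same grasp; the last joint's range is limited). The gripper opens to 85 mm and grips with 20 to 120 N. Pads are 22 mm wide; open, the fingers measure 114 mm over their backs; the gripper's body (76 mm by 85 mm) begins 54 mm behind the grasp point. The pads swing forward as they close: fully open they stand 13 mm farther back than shut.
Start: joints at [1.13, 0.423, 1.63, -0, 1.089, -0.019], TCP at [255.845, 570.218, 231.319] pointing down, gripper open.
Joint ranges: [-3, 3], [-0.9, 2.11], [0.09, 2.58], [-1.31, 4.45], [0.11, 2.69], [-2.54, 2.54]. Speed limits (rad/s): [2.39, 2.39, 3.01, 3.14, 3.14, 3.14].

## Interface

Orientations are given as a rotation vector (axis times angle).
In Python, from cell import robot, capture, calibration, spot_in, regions_of, place_of gives the robot as it stands.
- The arm moves only by the shell command python3 -m inch 'ROWS' [FORCE]. ROWS is JSON, a list of rows, each a list of 7 numbers: the opening, from -1 (shut) to 1 (fully open), then the shift along the tool's x, y, z in m, then the turn, a rotation vector about the tool's x, y, z in degrees. A call has 1 to 10 rows; each row shifts and turns the commanded pose from where the row before left it, along the tool's axes as they then stand; what a row does not reach is not made up. A row lasts 1/12 s, in which the tool goes at most 41.7 mm and 7.16 degrees, less where a joint would pass 70% of its speed; a pose out of reach is approached as far as the arm can. A call is refused whole if a number of a shift passes 0.0417 or a number of a turn 7.16, either way. A call with a gripper value outside its range is refused whole. The fingers move at their own pace and stop on an object; FORCE is the grip in N (left out, the last holds). Time passes only in rows, so rows that do not move let the fingers close. It gives the time, the measured TCP pose, the force, the opening and the grip force at its end, in the units of the state.
- robot.read_state(): the state, without advancing time (a new reading comes with each control period).
- capture(name): name is "scene" or "top" or "wrist"; returns the picture (480x640x3 uint8, blue, green, red); there is no depth.
- calibration(name): a dict with "K" (3x3 intrinsics, pixels), "D" ([k1, k2, p1, p2, k3] as OpenCV has them; the pictures are not rectified), "R" (3x3) and "t" (3): a world point X has camera coordinates R X + t; the wrist camera has in their place "T_tool_cam" (4x4, takes a point from camera to tool coordinates, whose origin is the TCP and whose axes are the flange's). Camera axes: x right, y down, z forward; pixel columns grow to the right and rows downward; lengths in mm; the calibration is good to about 2 mm. A picture is of the moment at which its call begins: read the wrist's pose just before it. calibration takes no time and is no camera call.
- robot.close_job(): hands the job in; it is judged then, once.
Trained networks look in the newest picture that a camera, given by its name, has taken for a name from the list of things; names that differ only in an ending like _2 or _b are one class to them, and where a whole thing is asked for, a point or a joint stands for the part that bears it (a point fixed in the world has none). Each returns a list of dicts, best first, with "score" (0 to 1); they miss things now and then, are a little off and sometimes report something else, mostly with a low value. They report only what shows in the picture. A call takes as long as a camera call. They do not tell look-alikes from the thing itself.
- spot_in(name, camera): "bbox" ([left, top, right, bottom] in pixels, round what is visible of it).
- regions_of(name, camera): "pixels" (480x640 bool, what is visible of it) and "bbox" ([left, top, right, bottom] in pixels, round what is visible of it).
- place_of(name, camera): "xy" ([column, row] in pixels: a listed point, or the origin of a listed thing).
The state is a dict: "time_s": time; "joints": joint angles; "qd": joint speeds; "tau": joint torques, N m; "ee_pos": TCP position; "ee_rot": TCP orientation; "force": force on the tool from outside, world axes, zero at the start; "moment": the same for the moment, N m; "opening": opening from 0.0 (shut) to 1.0 (fully open); "grip_force": force on a finger pad.
Only numpy, scipy, OpenCV 4.12 (cv2) and the standard library are available. Lean on these libraries where they do the work, as an engineer would, in place of code of your own. Each camera call takes 0.05 s, during which the arm holds its last target. There are 200 camera calls.

## Working session

There is one attempt and no reset: what is moved stays moved. The work goes in short steps, Python scripts to look and compute and a shell command to move; the robot and the scene stay as the last step left them, time stands still between calls to the robot, and variables do not carry over. Pictures are saved under pics/ and viewed, at most 10 in all, crops included, and the job is handed in when it is done.

```bash
mkdir -p pics; cat > h.py <<'E'
import numpy as np, cv2
from cell import robot, capture, calibration, spot_in, regions_of, place_of
def ray_plane(cam,px,z):
    c=calibration(cam);K=np.array(c["K"]);D=np.array(c["D"])
    if cam=="wrist":
        raise ValueError
    R=np.array(c["R"]);t=np.array(c["t"]).ravel()
    u=cv2.undistortPoints(np.array([[px]],float),K,D)[0,0]
    d=R.T@np.array([u[0],u[1],1]);o=-R.T@t
    return o+d*(z-o[2])/d[2]
E
python3 - <<'E'
from h import *
s=robot.read_state();print(s)
for c in("scene","top"):
    im=capture(c);cv2.imwrite(f"pics/{c}0.png",im)
for n,z in(("neck",205),("shutter_tab",233),("mandarin_1_center",231.5),("filler",0),("lane_a",205)):
    for c in("top","scene"):
        for r in place_of(n,c)[:5]: print(n,c,round(r["score"],2),np.round(r["xy"]),np.round(ray_plane(c,r["xy"],z)))
E
```

```text
{'time_s': 0.0, 'joints': array([ 1.12998154e+00,  4.23853323e-01,  1.63068642e+00, -2.36298874e-05,
        1.08862366e+00, -1.90013590e-02]), 'qd': array([-0.00181979,  0.0013231 ,  0.00106031,  0.0006096 ,  0.0008321 ,
        0.00115377]), 'tau': array([-2.48741359e-03, -5.57381845e+01, -2.81732565e+01, -1.12663386e-04,
        7.47347600e-03,  2.28419975e-05]), 'ee_pos': array([255.63205756, 569.72537593, 230.53931426]), 'ee_rot': array([-6.57594054e-01, -3.07165227e+00,  2.40964085e-03]), 'force': array([-0.64893367, -0.16028162,  0.87921052]), 'moment': array([-0.00060145, -0.04128241, -0.01754821]), 'grip_force': 0.0, 'opening': 0.9997933533239051}
neck top 0.91 [349. 212.] [579.   2. 205.]
neck scene 0.62 [356. 213.] [579.   9. 205.]
neck scene 0.18 [408. 354.] [ 262. -277.  205.]
shutter_tab top 0.85 [370. 197.] [606. -40. 233.]
shutter_tab scene 0.88 [383. 202.] [614. -41. 233.]
mandarin_1_center top 0.84 [265. 189.] [618. 180. 232.]
mandarin_1_center top 0.79 [306. 185.] [629.  94. 232.]
mandarin_1_center scene 0.77 [336. 184.] [626.  95. 232.]
filler top 0.66 [343. 235.] [573.  10.   0.]
filler scene 0.94 [350. 274.] [586.  21.   0.]
```

View pics/top0.png

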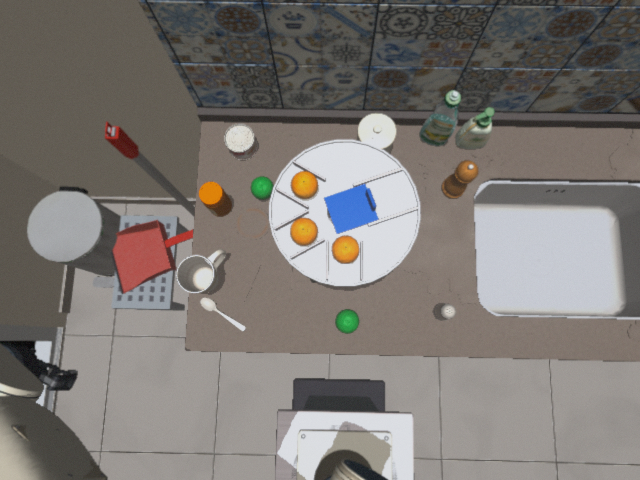

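View pics/scene0.png

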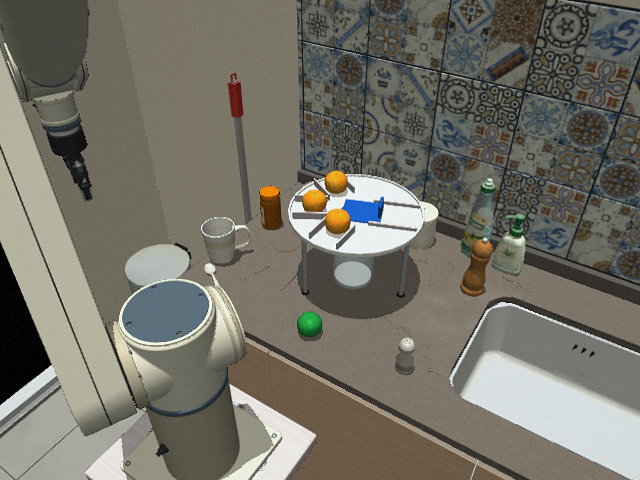

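The top view shows the tray centred at about (345,212). The mandarins are at (304,185) A, (304,231) B and (345,249) C, the tab is at (371,198), and the green decoys are on the worktop. Next I'll fit the tray pose to these.

```bash
cat > fit.py <<'E'
from h import *
from scipy.optimize import least_squares
def mand(cam):
    im=capture(cam);hsv=cv2.cvtColor(im,cv2.COLOR_BGR2HSV)
    m=cv2.inRange(hsv,(8,180,120),(22,255,255))
    n,l,st,ce=cv2.connectedComponentsWithStats(m)
    return im,[(st[i,4],ce[i],st[i,:4],ray_plane(cam,st[i,:2]+st[i,2:4]/2-.5,231.5)) for i in range(1,n) if st[i,4]>60]
if __name__=="__main__":
    for cam in("top","scene"):
        im,ms=mand(cam)
        for a,c,b,w in ms: print(cam,a,b,np.round(w))
        for n,z in(("neck",205),("shutter_tab",233)):
            for r in place_of(n,cam)[:1]: print(n,np.round(ray_plane(cam,r["xy"],z)))
        hsv=cv2.cvtColor(im,cv2.COLOR_BGR2HSV)
        b=cv2.inRange(hsv,(105,150,60),(125,255,255))
        r=cv2.minAreaRect(cv2.findNonZero(b));print("blue",r)
        print("blue corners",[np.round(ray_plane(cam,p,209)[:2]) for p in cv2.boxPoints(r)])
        if cam=="top":
            w=cv2.inRange(hsv,(0,0,150),(180,45,255))
            cs,_=cv2.findContours(w,0,2)
            c=[c for c in cs if cv2.pointPolygonTest(c,(390,230),False)>=0]
            h=cv2.convexHull(c[0]);P=np.array([ray_plane(cam,p[0].astype(float),210)[:2] for p in h])
            f=least_squares(lambda q:np.hypot(*(P-q[:2]).T)-q[2],[579,5,160],loss="soft_l1");print("circle",f.x,f.cost/len(P))
E
python3 fit.py; python3 -c "
from h import *
c=calibration('wrist');print(c)"
```

```text
top 458 [292 172  25  24] [632.  98. 232.]
top 431 [199 182  24  23] [608. 292. 232.]
top 473 [292 219  24  25] [530.  96. 232.]
top 470 [334 237  24  25] [495.   9. 232.]
neck [588.  10. 205.]
shutter_tab [608. -44. 233.]
blue ((351.669677734375, 207.97509765625), (37.26607131958008, 45.53994369506836), 70.34617614746094)
blue corners [array([608.,  56.]), array([644., -35.]), array([567., -62.]), array([532.,  28.])]
circle [587.78105596  10.37428489 164.84030208] 13.263358421234933
scene 318 [325 170  22  20] [641. 105. 232.]
scene 190 [260 186  19  14] [505. 209. 232.]
scene 345 [303 190  23  20] [539. 102. 232.]
scene 403 [325 209  25  22] [501.  15. 232.]
neck [576.  12. 205.]
shutter_tab [614. -35. 233.]
blue ((473.78741455078125, 117.93492889404297), (304.4566345214844, 234.3992462158203), 7.232379913330078)
blue corners [array([505.,  96.]), array([2436., 1196.]), array([2648., -344.]), array([ 745., -529.])]
{'K': array([[418.83203448,   0.        , 323.56611284],
       [  0.        , 418.83203448, 232.24470055],
       [  0.        ,   0.        ,   1.        ]]), 'D': array([0.01111107, 0.        , 0.        , 0.        , 0.        ]), 'T_tool_cam': array([[-8.14146157e-04, -9.59268597e-01, -2.82494417e-01,
         7.18267515e+01],
       [ 9.99999330e-01, -1.01329097e-03,  5.58852096e-04,
        -2.73611029e-01],
       [-8.22338308e-04, -2.82493773e-01,  9.59268780e-01,
        -1.42495429e+02],
       [ 0.00000000e+00,  0.00000000e+00,  0.00000000e+00,
         1.00000000e+00]])}
```

Fit: tray centre is about (587,10) with yaw of about 21.5°, and the three mandarin bearings, tab and plate edges agree. The shutter opens along (0.366,-0.930). I'll raise the tool and turn it by +134° about tool z to straddle the tab.

```bash
cat > d.py <<'E'
import sys
from h import *
from scipy.spatial.transform import Rotation as Ro
C=np.array([587,10.]);YAW=21.5
def pol(r,a): a=np.radians(a+YAW);return C+r*np.array([np.cos(a),np.sin(a)])
def show(r,a,z,ya):  # target polar in tray frame, tool-y angle in tray frame
    s=robot.read_state();R=Ro.from_rotvec(s["ee_rot"]).as_matrix();p=s["ee_pos"]
    d=R.T@(np.array([*pol(r,a),z])-p)
    cur=np.degrees(np.arctan2(R[1,1],R[0,1]))-YAW
    q=(np.array(p[:2])-C);th=np.radians(YAW);Q=np.array([[np.cos(th),np.sin(th)],[-np.sin(th),np.cos(th)]])@q
    print("t",round(s["time_s"],2),"p",np.round(p,1),"tray xy",np.round(Q,1),"r,ang",round(np.hypot(*Q),1),round(np.degrees(np.arctan2(Q[1],Q[0])),1),"tooly",round(cur,1),"tilt",np.round(R[:2,2],3),"F",np.round(s["force"],1),"op",round(s["opening"],2),"j6",round(s["joints"][5],2))
    print("tool shift mm",np.round(d,1),"tool z turn deg",round((cur-ya+180)%360-180,1))
if __name__=="__main__": show(*map(float,sys.argv[1:5]))
E
python3 -m inch '[[1,0,0,-0.02,0,0,7.1],[1,0,0,-0.02,0,0,7.1],[1,0,0,-0.02,0,0,7.1],[1,0,0,-0.02,0,0,7.1],[1,0,0,0,0,0,7.1],[1,0,0,0,0,0,7.1],[1,0,0,0,0,0,7.1],[1,0,0,0,0,0,7.1],[1,0,0,0,0,0,7.1],[1,0,0,0,0,0,7.1]]'
python3 -m inch '[[1,0,0,0,0,0,7.1],[1,0,0,0,0,0,7.1],[1,0,0,0,0,0,7.1],[1,0,0,0,0,0,7.1],[1,0,0,0,0,0,7.1],[1,0,0,0,0,0,7.1],[1,0,0,0,0,0,7.1],[1,0,0,0,0,0,7.1],[1,0,0,0,0,0,7.1],[1,0,0,0,0,0,0]]'
python3 d.py 55 -90 310 -90
```

```text
time_s: 1.73
ee_pos: [255.8, 570.2, 311.3]
ee_rot: [-2.326, -2.112, 0.0]
force: [-0.5, 0.2, -0.1]
opening: 1.001
grip_force: 0.0
time_s: 2.57
ee_pos: [255.8, 570.2, 311.3]
ee_rot: [-3.091, -0.564, -0.0]
force: [0.8, 0.6, 0.0]
opening: 1.0
grip_force: 0.0
t 2.57 p [255.8 570.2 311.3] tray xy [-102.8  642.6] r,ang 650.8 99.1 tooly -90.8 tilt [0. 0.] F [0.8 0.6 0. ] op 1.0 j6 2.34
tool shift mm [112.8 696.    1.3] tool z turn deg -0.8
```

```bash

python3 -m inch '[[1,0.003,0.02,0,0,0,0],[1,0.006,0.038,0,0,0,0],[1,0.006,0.038,0,0,0,0],[1,0.006,0.038,0,0,0,0],[1,0.006,0.038,0,0,0,0],[1,0.006,0.038,0,0,0,0],[1,0.006,0.038,0,0,0,0],[1,0.006,0.038,0,0,0,0],[1,0.006,0.038,0,0,0,0],[1,0.006,0.038,0,0,0,0]]'
python3 -m inch '[[1,0.006,0.038,0,0,0,0],[1,0.006,0.038,0,0,0,0],[1,0.006,0.038,0,0,0,0],[1,0.006,0.038,0,0,0,0],[1,0.006,0.038,0,0,0,0],[1,0.006,0.038,0,0,0,0],[1,0.006,0.038,0,0,0,0],[1,0.008,0.038,0,0,0,0],[1,0.004,0.03,0,0,0,0],[1,0,0,0,0,0,0]]'
python3 d.py 55 -90 310 -90
python3 - <<'E'
from h import *
cv2.imwrite("pics/w1.png",capture("wrist"))
E
```

```text
time_s: 3.4
ee_pos: [439.0, 250.8, 311.6]
ee_rot: [-3.088, -0.578, -0.001]
force: [1.6, 0.3, 0.1]
opening: 0.999
grip_force: 0.0
time_s: 4.23
ee_pos: [610.5, -44.9, 311.2]
ee_rot: [3.087, 0.571, 0.002]
force: [-0.1, 1.6, 0.1]
opening: 0.998
grip_force: 0.0
t 4.23 p [610.5 -44.9 311.2] tray xy [  1.7 -59.7] r,ang 59.7 -88.3 tooly -90.5 tilt [ 0.002 -0.002] F [-0.1  1.6  0.1] op 1.0 j6 1.11
tool shift mm [-1.8 -4.7  1.1] tool z turn deg -0.5
```

View pics/w1.png

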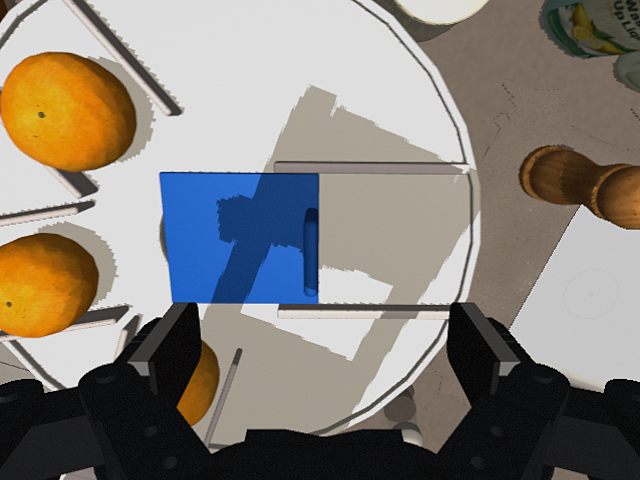

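The plate spans (161–319, 172–303), the tab is at about (311,252), and a sliver of the opening shows at the plate's left edge. I'll project these points to refine the centre and yaw.

```bash
cat >> h.py <<'E'
from scipy.spatial.transform import Rotation as _R
def wr(px,z,s=None):
    s=s or robot.read_state();c=calibration("wrist");T=np.array(c["T_tool_cam"])
    R=_R.from_rotvec(s["ee_rot"]).as_matrix();Rc=R@T[:3,:3];o=R@T[:3,3]+s["ee_pos"]
    u=cv2.undistortPoints(np.array([[px]],float),np.array(c["K"]),np.array(c["D"]))[0,0]
    d=Rc@np.array([u[0],u[1],1]);return o+d*(z-o[2])/d[2]
E
python3 - <<'E'
from h import *
f=lambda n,px,z:print(n,px,np.round(wr(px,z),1))
for px in((161,173),(319,173),(319,303),(173,303)):f("plate",px,209)
for px in((275,163),(468,164),(278,306),(450,306)):f("rail top",px,215)
f("tabtop",(311,210),243);f("tabtop",(311,293),243)
im=cv2.imread("pics/w1.png");hsv=cv2.cvtColor(im,cv2.COLOR_BGR2HSV)
m=cv2.inRange(hsv,(5,150,60),(24,255,255));n,l,st,ce=cv2.connectedComponentsWithStats(m)
for i in range(1,n):
    if st[i,4]>3000:print(st[i]);f("mand",tuple(st[i,:2]+st[i,2:4]/2),231.5)
E
```

```text
plate (161, 173) [608.8  58.5 209. ]
plate (319, 173) [641.7 -27.5 209. ]
plate (319, 303) [563.8 -57.  209. ]
plate (173, 303) [530.6  30.2 209. ]
rail top (275, 163) [639.  -2. 215.]
rail top (468, 164) [ 677.3 -104.2  215. ]
rail top (278, 306) [555.5 -32.8 215. ]
rail top (450, 306) [ 593.9 -133.2  215. ]
tabtop (311, 210) [627.2 -29.  243. ]
tabtop (311, 293) [583.5 -45.2 243. ]
[    0    52   136   120 12560]
mand (np.float64(68.0), np.float64(112.0)) [628.3 103.2 231.5]
[   0  233   98  105 8482]
mand (np.float64(49.0), np.float64(285.5)) [529.6  94.6 231.5]
```

```bash
sed -i 's/C=np.array(.*/C=np.array([587,11.5]);YAW=21.0/' d.py
python3 d.py 52 -90 218 -90
python3 -m inch '[[1,-0.001,-0.009,0,0,0,-0.5],[1,0,0,0.02,0,0,0],[1,0,0,0.025,0,0,0],[1,0,0,0.025,0,0,0],[1,0,0,0.015,0,0,0],[1,0,0,0.008,0,0,0],[1,0,0,0,0,0,0]]'
python3 d.py 52 -90 218 -90
```

```text
t 4.28 p [609.2 -42.8 310.9] tray xy [  1.2 -58.6] r,ang 58.6 -88.8 tooly -90.1 tilt [ 0. -0.] F [-0.3  0.7 -0.2] op 1.0 j6 1.12
tool shift mm [-1.2 -6.6 92.9] tool z turn deg -0.1
time_s: 4.87
ee_pos: [602.3, -30.4, 216.7]
ee_rot: [-3.085, -0.589, 0.005]
force: [-0.2, -0.0, 0.0]
opening: 1.004
grip_force: 0.0
t 4.87 p [602.3 -30.4 216.7] tray xy [ -0.8 -44.6] r,ang 44.6 -91.0 tooly -89.4 tilt [-0.004  0.   ] F [-0.2 -0.   0. ] op 1.0 j6 1.12
tool shift mm [ 0.7  7.4 -1.3] tool z turn deg 0.6
```

```bash

python3 -m inch '[[1,0.001,0.007,-0.001,0,0,0],[-1,0,0,0,0,0,0],[-1,0,0,0,0,0,0],[-1,0,0,0,0,0,0],[-1,0,0,0,0,0,0],[-1,0,0,0,0,0,0],[-1,0,0,0,0,0,0],[-1,0,0,0,0,0,0],[-1,0,0,0,0,0,0],[-1,0,0,0,0,0,0]]' 30
python3 d.py 132 -90 218 -90
```

```text
time_s: 5.7
ee_pos: [607.7, -38.3, 219.6]
ee_rot: [-3.087, -0.583, -0.001]
force: [0.6, 0.4, 2.1]
opening: 0.087
grip_force: 32.3
t 5.7 p [607.7 -38.3 219.6] tray xy [  1.4 -53.9] r,ang 53.9 -88.5 tooly -89.6 tilt [0. 0.] F [0.6 0.4 2.1] op 0.09 j6 1.11
tool shift mm [-2.  78.1  1.6] tool z turn deg 0.4
```

The tab is pinched (opening of about 8 mm). I'll drag it open.

```bash

python3 -m inch '[[-1,0,0.004,0,0,0,0],[-1,0,0.008,0,0,0,0],[-1,0,0.01,0,0,0,0],[-1,0,0.01,0,0,0,0],[-1,0,0.01,0,0,0,0],[-1,0,0.01,0,0,0,0],[-1,0,0.01,0,0,0,0],[-1,0,0.008,0,0,0,0],[-1,0,0.006,0,0,0,0],[-1,0,0.003,0,0,0,0]]'
python3 -m inch '[[-1,0,0.002,0,0,0,0],[-1,0,0.002,0,0,0,0],[-1,0,0.002,0,0,0,0],[-1,0,0,0,0,0,0]]'
python3 d.py 132 -90 218 -90
```

```text
time_s: 6.53
ee_pos: [634.0, -109.0, 219.0]
ee_rot: [-3.078, -0.579, 0.008]
force: [-14.6, 28.6, 14.3]
opening: 0.086
grip_force: 34.6
time_s: 6.87
ee_pos: [634.0, -109.2, 218.8]
ee_rot: [-3.07, -0.58, 0.014]
force: [-19.3, 38.9, 18.5]
opening: 0.084
grip_force: 36.7
t 6.87 p [ 634.  -109.2  218.8] tray xy [   0.7 -129.5] r,ang 129.5 -89.7 tooly -89.6 tilt [-0.012  0.016] F [-19.3  38.9  18.5] op 0.08 j6 1.0
tool shift mm [-0.7  2.5  0.7] tool z turn deg 0.4
```

Held against the end stop (39 N). I'll relax, release and lift.

```bash
sed -i 's/C=np.array(.*/C=np.array([586.4,13.0]);YAW=21.0/' d.py
python3 -m inch '[[-1,0,-0.004,0,0,0,0],[0.3,0,-0.004,0,0,0,0],[0.3,0,0,0,0,0,0],[0.3,0,0,0,0,0,0],[0.3,0,0,-0.01,0,0,0],[0.3,0,0,-0.03,0,0,0],[-1,0,0,-0.04,0,0,0],[-1,0,0,-0.01,0,0,0],[-1,0,0,0,0,0,0]]'
python3 d.py 150 40 310 -50
python3 - <<'E'
from h import *
cv2.imwrite("pics/w2.png",capture("wrist"))
E
```

```text
time_s: 7.62
ee_pos: [638.2, -111.4, 314.6]
ee_rot: [3.083, 0.582, 0.013]
force: [0.3, -0.7, 0.2]
opening: 0.231
grip_force: 0.0
t 7.62 p [ 638.2 -111.4  314.6] tray xy [   3.8 -134.7] r,ang 134.8 -88.4 tooly -89.6 tilt [ 0.009 -0.002] F [ 0.3 -0.7  0.2] op 0.23 j6 1.01
tool shift mm [ 112.6 -230.4    4.2] tool z turn deg -39.6
```

View pics/w2.png

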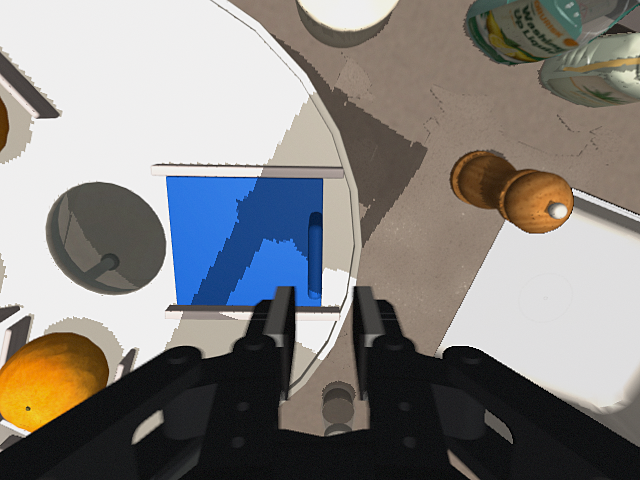

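The shutter is open. The opening is a circle spanning columns 46–166 and rows 182–294, and the tab is at (315,253). I'll measure the centre from it.

```bash
python3 - <<'E'
from h import *
s=robot.read_state()
for px in((46,238),(166,238),(106,182),(106,294),(106,238)):print(px,np.round(wr(px,205,s),1))
a=wr((316,212),243,s);b=wr((316,298),243,s);print("tab",(a+b)/2)
E
python3 d.py 150 40 310 -50
```

```text
(46, 238) [570.   46.9 205. ]
(166, 238) [596.9 -21.9 205. ]
(106, 182) [617.8  20.6 205. ]
(106, 294) [546.3   3.9 205. ]
(106, 238) [583.4  12.6 205. ]
tab [ 632.17947988 -108.82124551  243.        ]
t 7.67 p [ 636.9 -111.1  311.9] tray xy [   2.7 -134. ] r,ang 134.0 -88.8 tooly -89.6 tilt [ 0.005 -0.001] F [-0.2 -0.6 -0.5] op 0.15 j6 1.01
tool shift mm [ 113.8 -229.6    1.7] tool z turn deg -39.6
```

```bash
sed -i 's/C=np.array(.*/C=np.array([585,12.5]);YAW=21.3/' d.py
python3 -m inch '[[-1,0.016,-0.033,0,0,0,0],[-1,0.016,-0.033,0,0,0,0],[-1,0.016,-0.033,0,0,0,0],[-1,0.016,-0.033,0,0,0,0],[-1,0.016,-0.033,0,0,0,0],[-1,0.016,-0.033,0,0,0,0],[-1,0.016,-0.033,0,0,0,-6],[-1,0,0,0,0,0,-7],[-1,0,0,0,0,0,-7],[-1,0,0,0,0,0,-7]]'
python3 -m inch '[[-1,0,0,0,0,0,-6],[-1,0,0,0,0,0,-6],[-1,0,0,0,0,0,0]]'
python3 d.py 150 40 310 -50
```

```text
time_s: 8.5
ee_pos: [654.9, 146.5, 307.2]
ee_rot: [-2.86, -1.299, 0.005]
force: [-0.3, -0.6, -0.8]
opening: 0.0
grip_force: 0.0
time_s: 8.75
ee_pos: [655.0, 145.4, 307.5]
ee_rot: [-2.712, -1.585, 0.004]
force: [0.3, -0.9, -0.5]
opening: 0.001
grip_force: 0.0
t 8.75 p [655.  145.4 307.5] tray xy [113.5  98.4] r,ang 150.2 40.9 tooly -50.7 tilt [-0.003 -0.001] F [ 0.3 -0.9 -0.5] op 0.0 j6 0.71
tool shift mm [-0.2  2.4 -2.5] tool z turn deg -0.7
```

```bash

python3 -m inch '[[-1,0.001,0.002,0.015,0,0,0],[-1,0,0,0.025,0,0,0],[-1,0,0,0.025,0,0,0],[-1,0,0,0.015,0,0,0],[-1,0,0,0.004,0,0,0],[-1,0,0,0,0,0,0]]'
python3 d.py 150 40 222 -50
python3 -m inch '[[-1,-0.004,0,0,0,0,0],[-1,-0.006,0,0,0,0,0],[-1,-0.006,0,0,0,0,0],[-1,-0.006,0,0,0,0,0],[-1,-0.006,0,0,0,0,0],[-1,-0.006,0,0,0,0,0],[-1,-0.006,0,0,0,0,0],[-1,-0.006,0,0,0,0,0],[-1,-0.006,0,0,0,0,0],[-1,-0.006,0,0,0,0,0]]'
python3 d.py 60 40 222 -50
```

```text
time_s: 9.25
ee_pos: [656.7, 145.3, 223.0]
ee_rot: [-2.716, -1.577, 0.006]
force: [0.2, -0.1, 0.1]
opening: -0.002
grip_force: 0.0
t 9.25 p [656.7 145.3 223. ] tray xy [115.   97.7] r,ang 150.9 40.3 tooly -51.0 tilt [-0.004 -0.001] F [ 0.2 -0.1  0.1] op -0.0 j6 0.72
tool shift mm [-0.9  0.9  1. ] tool z turn deg -1.0
time_s: 10.08
ee_pos: [628.8, 94.9, 225.4]
ee_rot: [2.715, 1.581, 0.0]
force: [0.9, -0.4, -0.1]
opening: -0.001
grip_force: 0.3
t 10.08 p [628.8  94.9 225.4] tray xy [70.8 60.8] r,ang 93.3 40.7 tooly -50.9 tilt [0. 0.] F [ 0.9 -0.4 -0.1] op -0.0 j6 0.65
tool shift mm [-33.3   1.6   3.4] tool z turn deg -0.9
```

```bash

python3 -m inch '[[-1,-0.006,0,0,0,0,0],[-1,-0.005,0,0,0,0,0],[-1,-0.005,0,0,0,0,0],[-1,-0.005,0,0,0,0,0],[-1,-0.005,0,0,0,0,0],[-1,-0.005,0,0,0,0,0],[-1,0,0,0,0,0,0],[-1,0,0,0,0,0,0]]'
python3 d.py 60 40 222 -50
python3 - <<'E'
from h import *
cv2.imwrite("pics/t3.png",cv2.resize(capture("top")[130:300,250:440],None,fx=3,fy=3))
E
```

```text
time_s: 10.75
ee_pos: [613.7, 68.2, 225.3]
ee_rot: [-2.715, -1.58, 0.0]
force: [-0.2, -0.0, 0.1]
opening: -0.002
grip_force: 0.0
t 10.75 p [613.7  68.2 225.3] tray xy [46.9 41.5] r,ang 62.6 41.5 tooly -50.9 tilt [-0. -0.] F [-0.2 -0.   0.1] op -0.0 j6 0.61
tool shift mm [-2.6  1.6  3.3] tool z turn deg -0.9
```

View pics/t3.png

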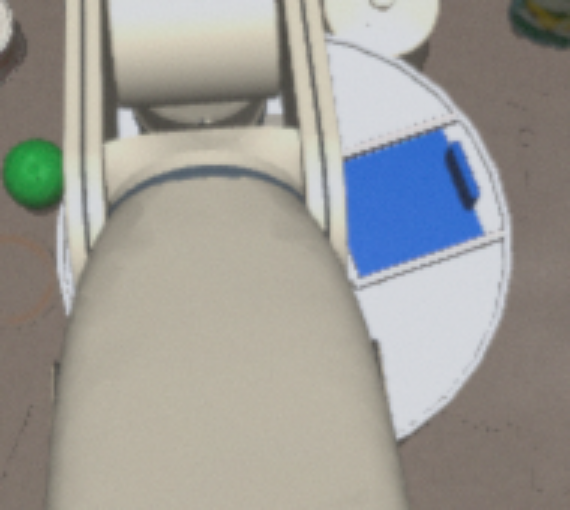

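The arm hides the tray, so I'll lift and check for orange with the wrist camera.

```bash

python3 -m inch '[[-1,0.005,0,0,0,0,0],[-1,0,0,-0.02,0,0,0],[-1,0,0,-0.035,0,0,0],[-1,0,0,-0.03,0,0,0],[-1,0,0,-0.005,0,0,-5],[-1,0,0,0,0,0,0]]'
cat > o.py <<'E'
from h import *
import d
s=robot.read_state();im=capture("wrist");hsv=cv2.cvtColor(im,cv2.COLOR_BGR2HSV)
m=cv2.inRange(hsv,(5,150,40),(24,255,255));n,l,st,ce=cv2.connectedComponentsWithStats(m)
for i in range(1,n):
    if st[i,4]>500:
        for z in(231.5,35):
            w=wr(tuple(st[i,:2]+st[i,2:4]/2),z,s);q=w[:2]-d.C
            print(st[i],z,np.round(w),"r,ang",round(np.hypot(*q)),round(np.degrees(np.arctan2(q[1],q[0]))-d.YAW))
cv2.imwrite("pics/last.png",im)
E
python3 o.py; python3 d.py 152 100 310 -80
```

```text
time_s: 11.3
ee_pos: [618.0, 73.5, 318.4]
ee_rot: [2.638, 1.701, 0.008]
force: [0.8, -0.8, 0.7]
opening: 0.002
grip_force: 0.0
[ 112  216  109  101 8459] 231.5 [528.  96. 232.] r,ang 101 103
[ 112  216  109  101 8459] 35 [427.  60.  35.] r,ang 165 142
[168 406  35  36 506] 231.5 [484.  -4. 232.] r,ang 102 -192
[168 406  35  36 506] 35 [ 345. -126.   35.] r,ang 278 -171
t 11.35 p [616.9  73.4 316.3] tray xy [51.8 45.1] r,ang 68.7 41.0 tooly -45.9 tilt [0.002 0.   ] F [-0.4 -0.4  0.1] op -0.0 j6 0.53
tool shift mm [  16.6 -129.6    6.1] tool z turn deg 34.1
```

View pics/last.png

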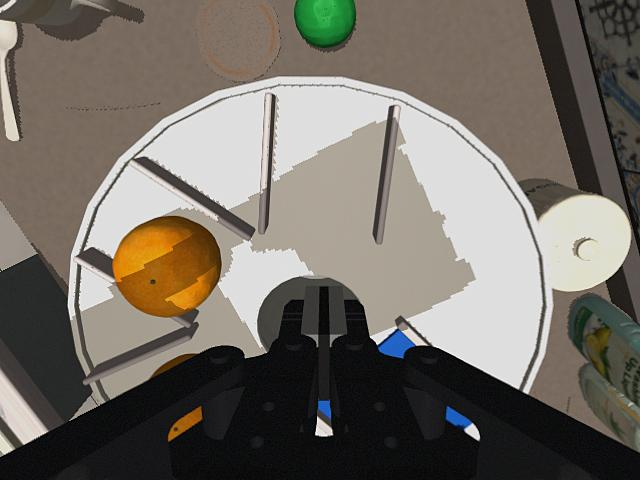

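Lane A is empty, B is at (167,266) and C is partly hidden at the lower left. Next is lane B.

```bash

python3 -m inch '[[-1,0.005,-0.033,0,0,0,0],[-1,0.004,-0.033,0,0,0,0],[-1,0.004,-0.033,0,0,0,0],[-1,0.004,-0.031,0,0,0,7],[-1,0,0,0,0,0,7],[-1,0,0,0,0,0,7],[-1,0,0,0,0,0,7],[-1,0,0,0,0,0,6],[-1,0,0,0,0,0,0],[-1,0,0,0,0,0,0]]'
python3 d.py 153 101 222 -80
```

```text
time_s: 12.18
ee_pos: [504.5, 142.4, 314.0]
ee_rot: [-3.023, -0.854, 0.004]
force: [0.0, -0.1, 0.0]
opening: 0.004
grip_force: 0.0
t 12.18 p [504.5 142.4 314. ] tray xy [-27.8 150.2] r,ang 152.8 100.5 tooly -79.8 tilt [-0.002 -0.001] F [ 0.  -0.1  0. ] op 0.0 j6 1.27
tool shift mm [-1.1 -0.1 92. ] tool z turn deg 0.2
```

```bash

python3 -m inch '[[-1,-0.001,0,0.015,0,0,0],[-1,0,0,0.027,0,0,0],[-1,0,0,0.027,0,0,0],[-1,0,0,0.015,0,0,0],[-1,0,0,0.006,0,0,0],[-1,0,0,0,0,0,0]]'
python3 d.py 150 100 222 -80
python3 -m inch '[[-1,0,0.004,0,0,0,0],[-1,0,0.006,0,0,0,0],[-1,0,0.006,0,0,0,0],[-1,0,0.006,0,0,0,0],[-1,0,0.006,0,0,0,0],[-1,0,0.006,0,0,0,0],[-1,0,0.006,0,0,0,0],[-1,0,0.006,0,0,0,0],[-1,0,0.006,0,0,0,0],[-1,0,0.006,0,0,0,0]]'
python3 -m inch '[[-1,0,0.006,0,0,0,0],[-1,0,0.005,0,0,0,0],[-1,0,0.005,0,0,0,0],[-1,0,0.005,0,0,0,0],[-1,0,0.005,0,0,0,0],[-1,0,0.005,0,0,0,0],[-1,0,0,0,0,0,0],[-1,0,0,0,0,0,0]]'
python3 d.py 60 100 222 -80
```

```text
time_s: 12.68
ee_pos: [503.2, 141.5, 223.5]
ee_rot: [-3.023, -0.853, 0.006]
force: [-0.6, -0.1, -0.3]
opening: -0.002
grip_force: 0.0
t 12.68 p [503.2 141.5 223.5] tray xy [-29.4 149.9] r,ang 152.8 101.1 tooly -79.8 tilt [-0.004 -0.001] F [-0.6 -0.1 -0.3] op -0.0 j6 1.27
tool shift mm [2.9 2.7 1.4] tool z turn deg 0.2
time_s: 13.52
ee_pos: [534.8, 91.7, 225.3]
ee_rot: [3.024, 0.851, -0.0]
force: [0.5, 0.0, 0.7]
opening: 0.0
grip_force: 0.3
time_s: 14.18
ee_pos: [550.8, 65.6, 225.3]
ee_rot: [-3.024, -0.85, 0.0]
force: [0.1, -0.0, -0.1]
opening: -0.003
grip_force: 0.0
t 14.18 p [550.8  65.6 225.3] tray xy [-12.6  61.9] r,ang 63.2 101.5 tooly -79.9 tilt [-0. -0.] F [ 0.1 -0.  -0.1] op -0.0 j6 1.12
tool shift mm [1.7 3.2 3.3] tool z turn deg 0.1
```

```bash

python3 -m inch '[[-1,0,-0.005,0,0,0,0],[-1,0,0,-0.02,0,0,0],[-1,0,0,-0.035,0,0,0],[-1,0,0,-0.03,0,0,0],[-1,0,0,-0.002,0,0,0],[-1,0,0,0,0,0,0]]'
python3 o.py; python3 d.py 150 160 310 -110
```

```text
time_s: 14.68
ee_pos: [548.9, 70.7, 314.5]
ee_rot: [3.023, 0.852, 0.007]
force: [-0.6, 0.1, -0.1]
opening: 0.001
grip_force: 0.0
[ 370  178   54   65 2372] 231.5 [586.  45. 232.] r,ang 33 68
[ 370  178   54   65 2372] 35 [565.  -9.  35.] r,ang 29 -154
[366 315  40  44 988] 231.5 [517.   7. 232.] r,ang 68 -197
[366 315  40  44 988] 35 [437. -81.  35.] r,ang 175 -169
t 14.73 p [547.9  70.6 312.7] tray xy [-13.5  67.6] r,ang 68.9 101.3 tooly -79.8 tilt [0.001 0.   ] F [ 0.  -0.1 -1.8] op -0.0 j6 1.13
tool shift mm [-128.4   -6.5    2.6] tool z turn deg 30.2
```

```bash

python3 -m inch '[[-1,-0.032,-0.001,0,0,0,0],[-1,-0.033,-0.002,0,0,0,0],[-1,-0.033,-0.002,0,0,0,0],[-1,-0.031,-0.002,0,0,0,6],[-1,0,0,0,0,0,6],[-1,0,0,0,0,0,6],[-1,0,0,0,0,0,6],[-1,0,0,0,0,0,6],[-1,0,0,0,0,0,0],[-1,0,0,0,0,0,0]]'
python3 o.py;python3 d.py 152 161 222 -110
```

```text
time_s: 15.57
ee_pos: [433.5, 9.0, 311.1]
ee_rot: [-3.141, -0.044, 0.004]
force: [-0.1, 0.6, -0.5]
opening: 0.001
grip_force: 0.0
[ 279    0   87   32 2136] 231.5 [547.  13. 232.] r,ang 38 159
[ 279    0   87   32 2136] 35 [585.  14.  35.] r,ang 2 82
[  268    71   112   116 10123] 231.5 [495.  10. 232.] r,ang 90 -200
[  268    71   112   116 10123] 35 [486.  10.  35.] r,ang 99 -200
t 15.62 p [433.7   9.  311.3] tray xy [-142.3   51.7] r,ang 151.3 160.0 tooly -109.7 tilt [-0.002  0.   ] F [-0.2  0.6  0.1] op 0.0 j6 1.54
tool shift mm [-0.5  2.5 89.3] tool z turn deg 0.3
```

View pics/last.png

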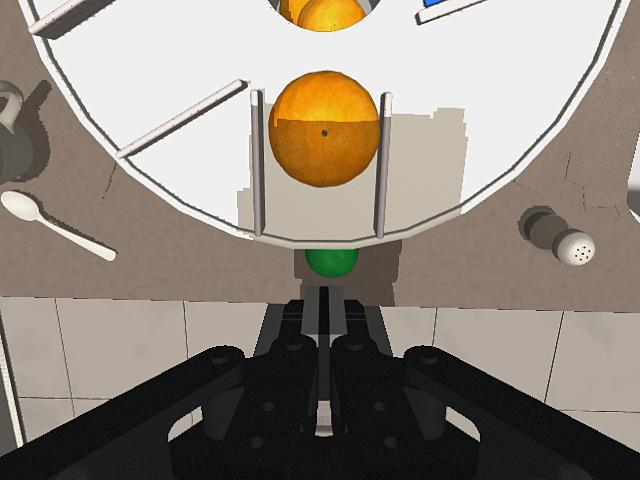

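Both mandarins show inside the opening at (325,12), and C sits in its lane at (324,129). I'll push C along +x.

```bash

python3 -m inch '[[-1,0,0,0.015,0,0,0],[-1,0,0,0.027,0,0,0],[-1,0,0,0.027,0,0,0],[-1,0,0,0.013,0,0,0],[-1,0,0,0.003,0,0,0],[-1,0,0,0,0,0,0]]'
python3 d.py 150 160 222 -110
python3 -m inch '[[-1,0.004,0,0,0,0,0],[-1,0.006,0,0,0,0,0],[-1,0.006,0,0,0,0,0],[-1,0.006,0,0,0,0,0],[-1,0.006,0,0,0,0,0],[-1,0.006,0,0,0,0,0],[-1,0.006,0,0,0,0,0],[-1,0.006,0,0,0,0,0],[-1,0.006,0,0,0,0,0],[-1,0.006,0,0,0,0,0]]'
python3 -m inch '[[-1,0.006,0,0,0,0,0],[-1,0.005,0,0,0,0,0],[-1,0.005,0,0,0,0,0],[-1,0.005,0,0,0,0,0],[-1,0.005,0,0,0,0,0],[-1,0.005,0,0,0,0,0],[-1,0,0,0,0,0,0],[-1,0,0,0,0,0,0]]'
python3 d.py 60 160 222 -110
```

```text
time_s: 16.12
ee_pos: [433.6, 8.9, 226.3]
ee_rot: [-3.141, -0.042, 0.004]
force: [-0.5, -0.9, 0.4]
opening: 0.001
grip_force: 0.0
t 16.12 p [433.6   8.9 226.3] tray xy [-142.4   51.6] r,ang 151.4 160.1 tooly -109.8 tilt [-0.003  0.   ] F [-0.5 -0.9  0.4] op 0.0 j6 1.54
tool shift mm [ 1.5 -0.2  4.3] tool z turn deg 0.2
time_s: 16.95
ee_pos: [492.9, 10.3, 227.2]
ee_rot: [-3.141, -0.039, 0.0]
force: [-1.4, 0.7, -0.3]
opening: -0.004
grip_force: 0.2
time_s: 17.62
ee_pos: [523.5, 11.1, 227.2]
ee_rot: [-3.141, -0.039, 0.0]
force: [0.0, -0.7, -0.2]
opening: -0.002
grip_force: 0.0
t 17.62 p [523.5  11.1 227.2] tray xy [-57.8  21. ] r,ang 61.5 160.0 tooly -109.9 tilt [-0.  0.] F [ 0.  -0.7 -0.2] op -0.0 j6 1.54
tool shift mm [ 1.5 -0.   5.2] tool z turn deg 0.1
```

```bash

python3 -m inch '[[-1,-0.005,0,0,0,0,0],[-1,0,0,-0.02,0,0,0],[-1,0,0,-0.035,0,0,0],[-1,0,0,-0.03,0,0,0],[-1,0,0,-0.002,0,0,0],[-1,0,0,0,0,0,0]]'
python3 o.py; python3 d.py 130 -90 312 -90
```

```text
time_s: 18.12
ee_pos: [518.9, 10.9, 316.4]
ee_rot: [3.141, 0.039, 0.007]
force: [-0.3, 0.9, -0.8]
opening: -0.003
grip_force: 0.0
[599   0  41  30 998] 231.5 [ 638. -131.  232.] r,ang 153 -91
[599   0  41  30 998] 35 [ 679. -254.   35.] r,ang 283 -92
[   0   15   41   62 2076] 231.5 [617. 164. 232.] r,ang 155 57
[   0   15   41   62 2076] 35 [640. 295.  35.] r,ang 288 58
[ 281   61   82  113 7054] 231.5 [587.  13. 232.] r,ang 2 7
[ 281   61   82  113 7054] 35 [584.  14.  35.] r,ang 2 106
t 18.17 p [517.9  10.9 314.7] tray xy [-63.1  22.9] r,ang 67.1 160.0 tooly -109.9 tilt [0.001 0.   ] F [-1.  -0.2 -0.4] op -0.0 j6 1.54
tool shift mm [111.3 122.4   2.8] tool z turn deg -19.9
```

View pics/last.png

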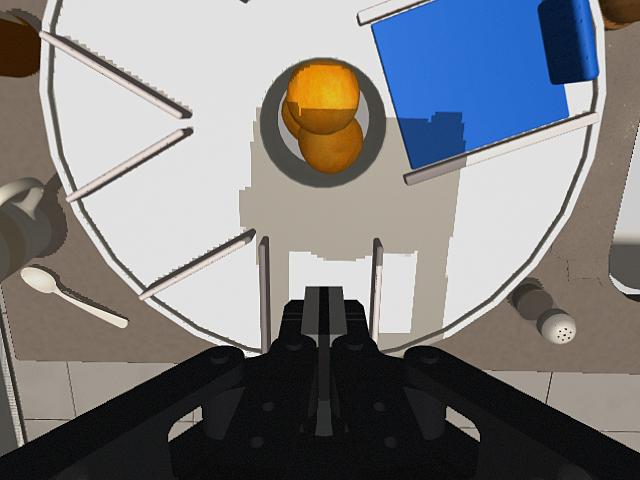

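All three mandarins are in the jar, with the top one at (323,96) well below the neck, and the lanes are empty. Next I'll shut the shutter by pinching the tab.

```bash

python3 -m inch '[[0.2,0.02,0.022,0,0,0,0],[0.2,0.023,0.025,0,0,0,0],[0.2,0.023,0.025,0,0,0,0],[0.2,0.023,0.025,0,0,0,0],[0.2,0.022,0.025,0,0,0,-4],[0.2,0,0,0,0,0,-6],[0.2,0,0,0,0,0,-5],[0.2,0,0,0,0,0,-5],[0.2,0,0,0,0,0,0],[0.2,0,0,0,0,0,0]]'
python3 d.py 131 -90 218 -90
python3 - <<'E'
from h import *
s=robot.read_state();capture("wrist")
for r in place_of("shutter_tab","wrist")[:1]:print(r,wr(r["xy"],233,s))
E
```

```text
time_s: 19.0
ee_pos: [631.4, -108.1, 312.5]
ee_rot: [-3.087, -0.58, 0.004]
force: [0.6, -0.3, 0.0]
opening: 0.604
grip_force: 0.0
t 19.0 p [ 631.4 -108.1  312.5] tray xy [  -0.6 -129.2] r,ang 129.2 -90.3 tooly -90.0 tilt [-0.003  0.001] F [ 0.6 -0.3  0. ] op 0.6 j6 1.01
tool shift mm [ 0.8  1.9 94.5] tool z turn deg -0.0
{'xy': [327.0, 247.2], 'score': 0.96} [ 629.70860108 -110.71260809  233.        ]
```

```bash

python3 -m inch '[[0.2,0.001,0.001,0.015,0,0,0],[0.2,0,0,0.027,0,0,0],[0.2,0,0,0.027,0,0,0],[0.2,0,0,0.015,0,0,0],[0.2,0,0,0.009,0,0,0],[0.2,0,0,0,0,0,0],[-1,0,0,0,0,0,0]]' 30
python3 -m inch '[[-1,0,0,0,0,0,0],[-1,0,0,0,0,0,0],[-1,0,0,0,0,0,0],[-1,0,0,0,0,0,0],[-1,0,0,0,0,0,0]]'
python3 d.py 50 -90 218 -90
```

```text
time_s: 19.68
ee_pos: [633.8, -108.8, 221.6]
ee_rot: [-3.087, -0.583, -0.0]
force: [-0.0, 0.2, 0.1]
opening: 0.472
grip_force: 0.0
time_s: 20.1
ee_pos: [634.3, -108.5, 222.8]
ee_rot: [-3.087, -0.583, -0.004]
force: [-1.0, 4.6, 7.7]
opening: 0.08
grip_force: 33.5
t 20.1 p [ 634.3 -108.5  222.8] tray xy [   2.  -130.6] r,ang 130.6 -89.1 tooly -89.9 tilt [0.002 0.   ] F [-1.   4.6  7.7] op 0.08 j6 1.01
tool shift mm [ -1.9 -80.6   4.8] tool z turn deg 0.1
```

Pinched. I'll drag it shut by 80 mm plus a little overrun, so the stop sets the end.

```bash

python3 -m inch '[[-1,0,-0.004,0,0,0,0],[-1,0,-0.008,0,0,0,0],[-1,0,-0.01,0,0,0,0],[-1,0,-0.01,0,0,0,0],[-1,0,-0.01,0,0,0,0],[-1,0,-0.01,0,0,0,0],[-1,0,-0.01,0,0,0,0],[-1,0,-0.008,0,0,0,0],[-1,0,-0.006,0,0,0,0],[-1,0,-0.002,0,0,0,0]]'
python3 -m inch '[[-1,0,-0.002,0,0,0,0],[-1,0,-0.002,0,0,0,0],[-1,0,-0.002,0,0,0,0],[-1,0,0,0,0,0,0]]'
python3 d.py 50 -90 218 -90
```

```text
time_s: 20.93
ee_pos: [606.9, -35.2, 222.9]
ee_rot: [3.086, 0.584, 0.008]
force: [5.0, 1.1, 4.5]
opening: 0.087
grip_force: 33.7
time_s: 21.27
ee_pos: [606.2, -33.2, 223.1]
ee_rot: [3.08, 0.584, 0.011]
force: [9.7, -13.1, 2.5]
opening: 0.086
grip_force: 33.7
t 21.27 p [606.2 -33.2 223.1] tray xy [  3.2 -50.3] r,ang 50.4 -86.4 tooly -89.8 tilt [ 0.008 -0.005] F [  9.7 -13.1   2.5] op 0.09 j6 1.13
tool shift mm [-3.2 -0.4  5. ] tool z turn deg 0.2
```

```bash

python3 -m inch '[[-1,0,-0.002,0,0,0,0],[-1,0,-0.002,0,0,0,0],[-1,0,0,0,0,0,0]]'
python3 -m inch '[[-1,0,0.003,0,0,0,0],[0.3,0,0.002,0,0,0,0],[0.3,0,0,0,0,0,0],[0.3,0,0,0,0,0,0],[0.3,0,0,-0.015,0,0,0],[0.3,0,0,-0.035,0,0,0],[0.3,0,0,-0.04,0,0,0],[0.3,0,0,-0.01,0,0,0],[0.3,0,0,0,0,0,0],[0.3,0,0,0,0,0,0]]'
python3 d.py 52 -90 218 -90
python3 o.py
python3 - <<'E'
from h import *
s=robot.read_state();capture("wrist")
for r in place_of("shutter_tab","wrist")[:1]:
  w=wr(r["xy"],233,s);print(r,w,np.hypot(*(w[:2]-[585,12.5])))
E
```

```text
time_s: 21.52
ee_pos: [606.2, -32.9, 223.3]
ee_rot: [3.074, 0.583, 0.015]
force: [14.3, -27.8, -1.3]
opening: 0.085
grip_force: 34.0
time_s: 22.35
ee_pos: [602.9, -31.0, 321.3]
ee_rot: [-3.087, -0.585, -0.0]
force: [0.0, 0.7, -0.7]
opening: 0.65
grip_force: 0.0
t 22.35 p [602.9 -31.  321.3] tray xy [  0.9 -47. ] r,ang 47.0 -88.9 tooly -89.8 tilt [0. 0.] F [ 0.   0.7 -0.7] op 0.65 j6 1.12
tool shift mm [ -0.9   5.  103.3] tool z turn deg 0.2
[   0    0   34   39 1168] 231.5 [653. 153. 232.] r,ang 156 43
[   0    0   34   39 1168] 35 [639. 287.  35.] r,ang 280 58
[ 531  145  109   81 5394] 231.5 [ 685. -156.  232.] r,ang 195 -81
[ 531  145  109   81 5394] 35 [ 697. -283.   35.] r,ang 316 -90
{'xy': [330.7, 242.2], 'score': 0.69} [601.9436502  -35.51489817 233.        ] 50.91677256503167
```

View pics/last.png

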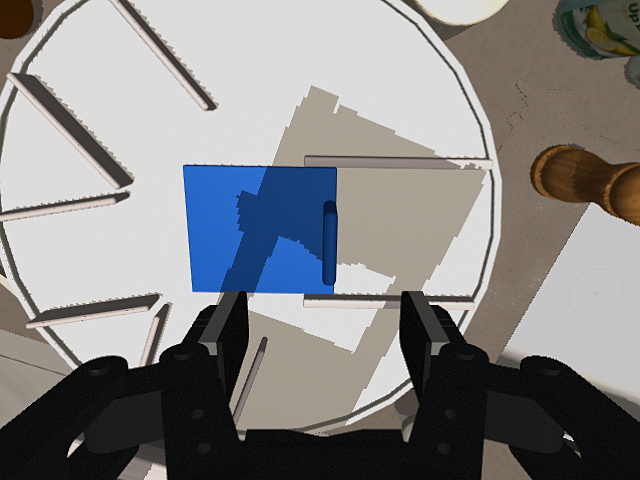

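The shutter plate (185–337, 165–294) covers the opening completely, with no sliver left. The lanes are empty and the robot is clear, so I'm handing in.

```bash
python3 -c "
from cell import robot;print(robot.close_job())"
```

```text
the job is handed in; nothing more can be done
None
```

The shutter was slid open to its stop, all three mandarins were pushed along their lanes into the jar, the shutter was slid fully shut again, and the job was handed in at about 22 s of the 64 s allowed.

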